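Index the film-reel turntable to its next stop and lock it

TASK

Move the reel turntable on to its next stop: pull its red sprung index knob up, swing the table counter-clockwise (seen from above, the way of the yellow arrow) and let the pin drop fully into the next hole, which you have to feel for because it is hidden. Then push the black clamp lever clockwise until the bolt is tight and its break-over handle clearly gives way, and stop well before the handle is bent as far as it goes. Leave the three canisters and the teal bowl where they stand.

Things in the scene. Friction and masses are not known exactly. Their poses are not given: they have to be found in the camera images.
- knob (a point): Centre of the red plastic knob of the sprung index pin: upright cylinder 25 mm diameter, 28 mm tall, this point at mid-height, about 108 mm above the shelf when the pin is in a hole. It stands on the white turntable, 90 mm from the spindle axis; the dark boss under it (31 mm diameter) ends 27 mm below this point while the pin is in. Nothing higher than the knob is near; the steel reel in the middle of the table (92 mm diameter) tops out at 101 mm above the shelf.
- spindle (a point): On the vertical axis of the round turntable (230 mm diameter), at the height of its white top, 55 mm above the shelf. The stand under it is fixed, but its place and heading differ from run to run.
- turntable (a joint): Turntable angle in rad, 0 at the start with the pin in the first hole, growing counter-clockwise seen from above. The next hole lies somewhere between 0.80 and 1.10 (its stop segment is adjustable, hidden under the table and differs from run to run); a further hole, at 1.75, is one too many. The table turns with light friction (under 3 N at the knob) while the pin is out; the pin in a hole locks it with about 0.02 rad of play.
- pin (a joint): Lift of the index pin in m: 0 fully down in a hole, about 0.009 when its round tip rides on the hidden index plate between holes, 0.016 pulled right up. The spring pulls it down with 6 N at 0 and 9 N at 0.010. If let go between holes it rides on the plate and snaps down by itself when the table is swung over a hole.
- bolt (a point): On the vertical axis of the clamp bolt, at the height of the lever (59 mm above the shelf). The bolt stands on the arm of the stand 165 mm from the spindle axis.
- handle_grip (a point): Middle of the black handle of the clamp lever: bar 78 mm long, 20 mm wide, 26 mm tall (46 to 72 mm above the shelf), lying level and pointing away from the bolt; this point is 110 mm from the bolt axis while the handle is straight, 60 mm from its break-over joint. Free space of 60 mm or more on both sides; below it is the bare shelf.
- lever (a joint): Turn of the clamp lever on its bolt in rad, growing clockwise seen from above (tightening); starts between 0 and 0.2, tight against its stop at 0.60. Turning takes about 2.5 N at the handle grip.
- handle (a joint): Fold of the break-over handle against the lever in rad, same sense: 0 straight. It gives way under about 11 N at the grip once the bolt is tight and stays where it is left; counted as tripped above 0.12, end of its travel at 0.45; above 0.40 it is overstrained.
- canister1: Smoke-grey film canister with dark lid, 34 mm diameter, 52 mm tall, upright and loose; origin under its centre. To be left alone.
- canister2: Same as canister1.
- canister3: Same as canister1.
- bowl: Teal ceramic bowl, 110 mm across, 50 mm tall, loose; origin under its centre. To be left alone.

How it is judged:
On the way, in this order (a step that is already met when the one before it is completed fails the run):
1. the index pin is pulled clear of the first hole before the table is turned (value of joint pin above 0.0095 m and value of joint turntable below 0.25 rad), for 0.1 s.
2. the pin is fully down in the next hole (value of joint pin below 0.002 m and value of joint turntable between 0.7 and 1.2 rad), for 0.2 s.
3. the clamp bolt is tight and the handle has broken over (value of joint lever above 0.55 rad and value of joint handle above 0.12 rad), for 0.2 s.
At the end, for the whole second after the job is handed in: The pin is down in the next hole (lift under 2 mm, table turned 0.7 to 1.2 rad), the lever is turned past 0.55 rad (tight) and the handle is folded by 0.12 to 0.40 rad (all of step 2 and all of step 3 and value of joint handle below 0.4 rad); the robot touches nothing.
It fails at once if the handle is overstrained (folded beyond 0.40 rad) (value of joint handle above 0.4 rad).
It fails at once if a canister is shifted by over 20 mm or tipped (distance of any of canister1, canister2, canister3 from where it was at the start of the episode above 0.02 m or angle between any of canister1, canister2, canister3's own z axis and vertical above 0.4 rad).
It fails at once if the bowl is shifted by over 20 mm (distance of bowl from where it was at the start of the episode above 0.02 m).
It also fails if it takes over 51 s, if anything falls off the work surface, if the arm or the gripper's body presses on something with over 40 N, if the wrist force passes 120 N, or if a joint passes its speed limit or range.

ROBOT

A 7-joint arm with a two-finger parallel gripper is mounted at the origin on the work surface. World frame = base frame: x ahead of the robot, y to its left, z up, the work surface at z = 0. Lengths are in m, angles in rad, forces in N, time in s.
With the tool pointing down it reaches from about 0.4 to 0.75 m from the base axis. Payload 19.5 kg.
Tool frame: the origin (TCP) lies on the mounting face of the last link; the fingertips stand 173 mm ahead of it and the grasp point (between the pads) lies 155 mm ahead of it; z points along the fingers, y is the direction in which the jaws open and shut (so a half turn about z gives the same grasp; the last joint's range is limited). The gripper opens to 85 mm and grips with 20 to 120 N. Pads are 22 mm wide; open, the fingers measure 114 mm over their backs; the gripper's body (76 mm by 85 mm) begins 54 mm behind the grasp point. The pads swing forward as they close: fully open they stand 13 mm farther back than shut.
Start: joints at [-0.042, 0.707, -0.028, 1.485, 0.022, 0.951, -0.075], TCP at [0.575, 0, 0.405] pointing down, gripper open.
Joint ranges: [-2.71, 2.71], [-0.32, 2.16], [-1.57, 1.52], [0, 2.45], [-1.46, 4.6], [0, 2.02], [-2.83, 2.83]. Speed limits (rad/s): [1.89, 1.89, 2.57, 2.57, 3.01, 3.01, 3.01].

INTERFACE

Orientations are given as a 3x3 rotation matrix whose columns are the frame's x, y, z axes.
In Python, from cell import arm, get_image, job gives the robot as it stands.
- The arm moves only by the tool servo_tool, never from a script. Its argument "moves" is a list that holds one entry, the list of rows, each a list of 6 numbers: the shift along the world's x, y, z in mm, then the turn, a rotation vector about the world's x, y, z in rad. A call has 1 to 5 rows; each row is the pose to reach, as a shift and turn from the pose commanded when the call began; what a row does not reach only later rows make up. A row lasts 1/8 s, in which the tool goes at most 62.5 mm and 10.7 degrees, less where a joint would pass 70% of its speed; a pose out of reach is approached as far as the arm can. A call with a gripper value outside its range is refused whole. "fingers" is the closure, from 0 (fully open) to 1 (shut), set as the call begins (left out, the last holds). The fingers move at their own pace and stop on an object; "grip_force" is the grip in N (left out, the last holds). Time passes only in rows, so rows that repeat a pose let the fingers close. It gives the time, the measured TCP pose, the force and the opening at its end, in the units of the state.
- arm.read_state(): the state, without advancing time (a new reading comes with each control period).
- get_image(name): name is "scene" or "side" or "wrist"; returns a dict with "frame" (480x640x3 uint8, red, green, blue), "z_map" (480x640 float32, m along the optical axis (not along the pixel's ray), 0 where there is no reading), "fx", "fy", "cx", "cy" (pixels), "position" and "orientation" of the camera in the world; the wrist camera has in their place "hand_eye" (4x4, takes a point from camera to tool coordinates, whose origin is the TCP and whose axes are the flange's). Camera axes: x right, y up, looking along -z (the intrinsics and any distortion apply to the point x, -y, -z); pixel columns grow to the right and rows downward; lengths in m; the calibration is good to about 2 mm. A picture is of the moment at which its call begins: read the wrist's pose just before it.
- job.sign_off(): hands the job in, once; it reports no verdict.
The state is a dict: "clock": time; "q": joint angles; "qd": joint speeds; "effort": joint torques, N m; "tool_pos": TCP position; "tcp_rot": TCP orientation; "ft_force": force on the tool from outside, world axes, zero at the start; "ft_torque": the same for the moment, N m; "finger_gap": finger opening in m.
Only numpy, scipy, OpenCV 4.12 (cv2) and the standard library are available. Lean on these libraries where they do the work, as an engineer would, in place of code of your own. Each camera call takes 0.05 s, during which the arm holds its last target.

## Working session

There is one attempt and no reset: what is moved stays moved. The work goes in short steps, Python scripts to look and compute and a tool call to move; the robot and the scene stay as the last step left them, time stands still between calls to the robot, and variables do not carry over. Pictures are saved under pics/ and viewed, and the job is handed in when it is done.

Besides the shell and the picture viewer there is one more tool, called in YAML: its name, and indented under it one key for each argument. servo_tool: Moves the arm, as the interface text tells. Its arguments: {"type":"object","properties":{"moves":{"type":"array","items":{"type":"array","items":{"type":"array","items":{"type":"number"}}}},"fingers":{"type":"number"},"grip_force":{"type":"number"}},"required":["moves"]}

```bash
ls; mkdir -p pics; cat > h.py <<'E'
import numpy as np,cv2
from cell import arm,get_image,job
def save(n,im): cv2.imwrite(f'pics/{n}.png',im['frame'][:,:,::-1])
def cloud(im):
    z=im['z_map'];v,u=np.mgrid[0:480,0:640]
    p=np.stack([(u-im['cx'])/im['fx']*z,-(v-im['cy'])/im['fy']*z,-z],-1)
    if 'position' in im:
        R=np.array(im['orientation']);t=np.array(im['position'])
    return p@R.T+t
E
python3 - <<'E'
from h import *
s=arm.read_state();print(s)
for n in ['scene','side']:
    im=get_image(n);save(n+'0',im);np.savez(n+'0.npz',**im);print({k:v for k,v in im.items() if k not in('frame','z_map')})
E
```

```text
pics
{'clock': 0.0, 'q': array([-0.04168592,  0.70709642, -0.02759967,  1.48501158,  0.0220071 ,
        0.95086518, -0.07547804]), 'qd': array([-1.20869788e-03, -2.24490563e-05,  1.45282657e-03,  4.66697549e-04,
        3.41988388e-04,  1.13064863e-03,  8.09093172e-05]), 'effort': array([-3.35119905e-03, -8.83210659e+01,  1.23306759e+00, -2.36173260e+01,
        1.66974653e-02,  6.38553465e-03, -2.14882397e-05]), 'tool_pos': array([ 5.74926250e-01, -1.02395421e-05,  4.04228324e-01]), 'tcp_rot': array([[ 8.00989200e-07,  9.99999420e-01, -1.07663910e-03],
       [ 9.99999999e-01, -8.55689715e-07, -5.08062732e-05],
       [-5.08071650e-05, -1.07663906e-03, -9.99999419e-01]]), 'ft_force': array([0.31104279, 0.25792432, 0.052711  ]), 'ft_torque': array([ 0.00642113, -0.08622804, -0.00473181]), 'finger_gap': 0.08562128602224393}
{'fx': 619.5602714813097, 'fy': 619.5602714813097, 'cx': 325.1417466415382, 'cy': 232.43344398473369, 'position': array([ 1.11979756, -0.53734072,  1.10080012]), 'orientation': array([[ 0.70384754, -0.56418142,  0.43162249],
       [ 0.71021736,  0.54712187, -0.44299996],
       [ 0.01378224,  0.61835021,  0.78578182]])}
{'fx': 553.6707036082015, 'fy': 553.6707036082015, 'cx': 312.985469800344, 'cy': 240.7111457674828, 'position': array([-0.15421432,  0.77956727,  0.77826817]), 'orientation': array([[-0.72487832,  0.37794704, -0.57594049],
       [-0.68872005, -0.3797668 ,  0.6176098 ],
       [ 0.01470072,  0.84435372,  0.53558443]])}
```

View pics/scene0.png

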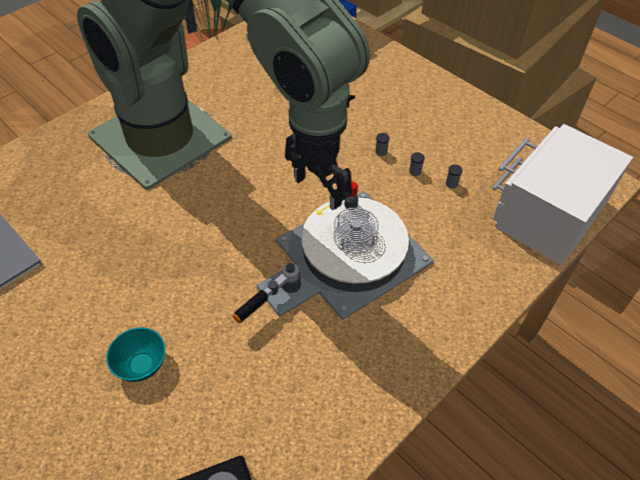

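View pics/side0.png

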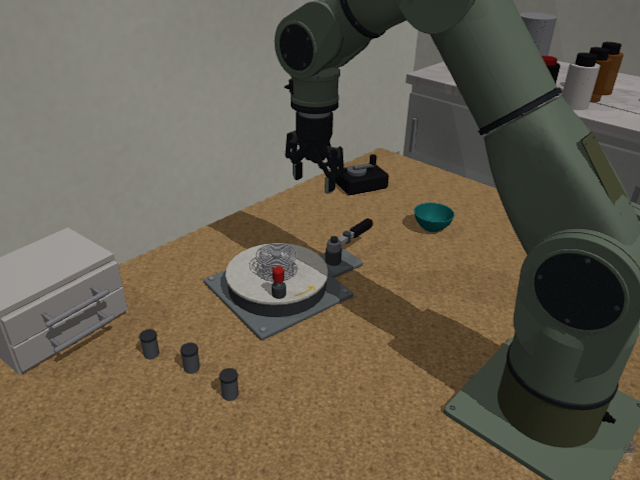

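```bash
cat >> h.py <<'E'
def ray(im,u,v,z):
    R=np.array(im['orientation']);t=np.array(im['position'])
    d=R@np.array([(u-im['cx'])/im['fx'],-(v-im['cy'])/im['fy'],-1]);return t+d*(z-t[2])/d[2]
E
python3 - <<'E'
from h import *
for n in ['scene','side']:
    im=dict(np.load(n+'0.npz'));P=cloud(im);f=im['frame'];hsv=cv2.cvtColor(f,cv2.COLOR_RGB2HSV)
    print(n,'table z',np.median(P[300:470,60:180,2]) if n=='scene' else np.median(P[400:470,20:200,2]))
    x,y,z=P[...,0],P[...,1],P[...,2]
    red=((hsv[...,0]<6)|(hsv[...,0]>174))&(hsv[...,1]>180)&(hsv[...,2]>80)&(z>0.06)&(z<0.14)&(x>.3)&(x<.8)&(abs(y)<.4)
    v,u=np.nonzero(red);print('red',len(u),u.min(),u.max(),v.min(),v.max(),P[red].mean(0),P[red].min(0),P[red].max(0))
    w=(hsv[...,1]<50)&(hsv[...,2]>90)&(z>.048)&(z<.062)&(x>.3)&(x<.8)&(abs(y)<.4)
    pts=P[w];print('white',len(pts),pts.mean(0)); 
    c,r=cv2.minEnclosingCircle(pts[:,:2].astype(np.float32));print(c,r)
    hull=cv2.convexHull(pts[:,:2].astype(np.float32));print('ell',cv2.fitEllipse(hull))
    for nm,(lo,hi) in dict(blk=(.03,.085)).items():
        b=(hsv[...,2]<60)&(z>lo)&(z<hi)&(x>.3)&(x<.85)&(y<.1)&(y>-.5)
        nn,l,st,ce=cv2.connectedComponentsWithStats(b.astype(np.uint8))
        for i in range(1,nn):
            if st[i,4]>40: q=P[l==i];print(st[i],ce[i],q.mean(0),q.min(0),q.max(0))
    cv2.imwrite(f'pics/z_{n}.png',cv2.resize(f[150:350,220:460] if n=='scene' else f[190:420,120:400],None,fx=3,fy=2.5,interpolation=cv2.INTER_CUBIC)[:600,:800,::-1])
E
```

```text
scene table z 0.0007259332973549304
red 66 350 356 182 196 [0.53680404 0.14608034 0.11551253] [0.52405677 0.1356681  0.09680446] [0.54422323 0.15954903 0.12530021]
white 5946 [0.61324898 0.08009302 0.05559015]
(0.6422055959701538, 0.014052316546440125) 0.39426204562187195
ell ((0.6030169129371643, 0.06313774734735489), (0.24424470961093903, 0.9425944685935974), 162.4951934814453)
[308 261  90  28 289] [352.4982699  280.09688581] [0.66338717 0.01495771 0.03684236] [ 0.56343198 -0.02388247  0.03000164] [0.7136237  0.09949    0.05252616]
[286 263   9  10  63] [289.93650794 267.68253968] [ 0.57328199 -0.07538327  0.07901779] [ 0.56392016 -0.08328792  0.06866106] [ 0.5807472  -0.06632483  0.08442986]
[284 274  17  15 110] [292.88181818 283.54545455] [ 0.58628556 -0.08078607  0.04127121] [ 0.57064733 -0.09701587  0.03002072] [ 0.59350628 -0.0584297   0.05458047]
[269 286   9   9  42] [274.14285714 290.        ] [ 0.5822315  -0.12696743  0.06240776] [ 0.57553497 -0.13381818  0.04836902] [ 0.5851576  -0.1191653   0.07440868]
[235 290  33  32 402] [251.68159204 304.80348259] [ 0.58084443 -0.1
[... 1576 characters left out ...]
85  0.04609911] [ 0.58284063 -0.14116393  0.076105  ]
[343 232   8  11  47] [347.14893617 235.78723404] [ 0.56987819 -0.11915084  0.06418205] [ 0.56259381 -0.13143836  0.04670852] [ 0.58322717 -0.10947062  0.07387673]
[330 237   8   7  44] [333.65909091 239.70454545] [ 0.56985326 -0.06896305  0.0753574 ] [ 0.56326558 -0.09236622  0.06549526] [ 0.57942366 -0.05961843  0.08130705]
[325 244  16  16 205] [332.85365854 251.73658537] [ 0.56377435 -0.06067832  0.04771398] [ 0.55158025 -0.08685673  0.03062119] [ 0.58466696 -0.04919923  0.06845105]
[309 285  16  17  61] [316.06557377 294.13114754] [0.4904428  0.07534969 0.03548075] [0.48475578 0.03593933 0.03026505] [0.50323054 0.09939216 0.0450143 ]
```

View pics/z_scene.png

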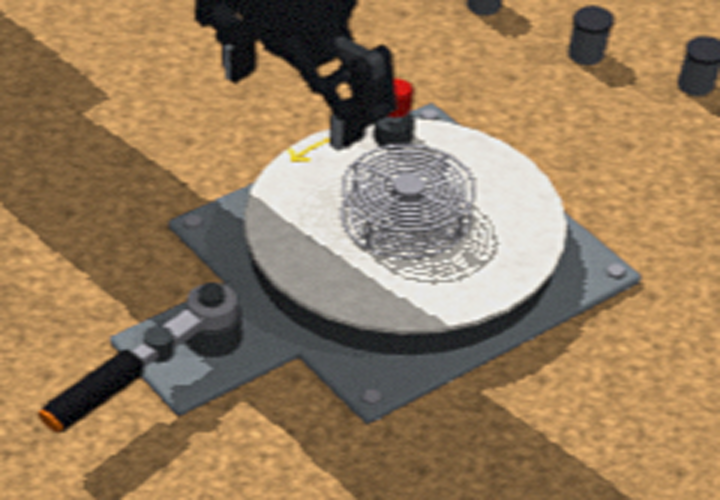

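View pics/z_side.png

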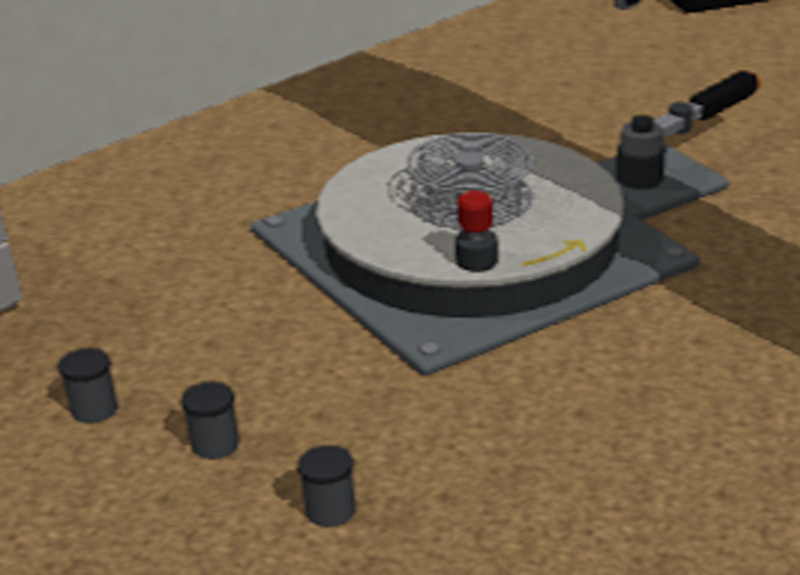

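```bash
python3 - <<'E'
from h import *
from scipy.optimize import least_squares
for n in ['scene','side']:
    im=dict(np.load(n+'0.npz'));P=cloud(im);f=im['frame'];hsv=cv2.cvtColor(f,cv2.COLOR_RGB2HSV)
    x,y,z=P[...,0],P[...,1],P[...,2]
    w=((hsv[...,1]<60)&(hsv[...,2]>90)&(abs(z-.055)<.012)&(x>.4)&(x<.8)&(abs(y)<.25)).astype(np.uint8)
    nn,l,st,ce=cv2.connectedComponentsWithStats(w);i=1+np.argmax(st[1:,4])
    c=max(cv2.findContours((l==i).astype(np.uint8),cv2.RETR_EXTERNAL,cv2.CHAIN_APPROX_NONE)[0],key=len)
    h=cv2.convexHull(c)[:,0]
    Q=np.array([ray(im,u,v,.055) for u,v in h])[:,:2]
    s=least_squares(lambda p:np.hypot(Q[:,0]-p[0],Q[:,1]-p[1])-.115,[.61,.07],loss='soft_l1',f_scale=.002);print(n,'spindle',s.x,np.sqrt(np.mean(s.fun**2)),len(Q))
    # handle top points
    b=(hsv[...,2]<60)&(z>.045)&(z<.085)&(x>.5)&(x<.65)&(y<-.138)&(y>-.25)
    q=P[b];top=q[q[:,2]>np.percentile(q[:,2],60)];print('handle',q.mean(0),q[:,1].min(),q[:,1].max(),'line',np.polyfit(q[:,1],q[:,0],1), top.mean(0))
    # orange tip
    o=(hsv[...,0]>6)&(hsv[...,0]<18)&(hsv[...,1]>190)&(hsv[...,2]>120)&(z>.04)&(z<.08)&(x>.5)&(x<.65)&(y<-.15)
    if o.any(): print('tip',P[o].mean(0),o.sum())
im=dict(np.load('side0.npz'))
print('knob side',ray(im,278,274,.108))
print('bolt cap side',ray(im,333,240,.08)); im=dict(np.load('scene0.npz'));print('bolt scene',ray(im,290.5,268,.08))
E
```

```text
scene spindle [0.59939582 0.087989  ] 0.0013429225701950755 37
handle [ 0.58084443 -0.18335869  0.06933996] -0.21880606979350908 -0.14618233476409415 line [-0.03785582  0.57390324] [ 0.57817082 -0.1840794   0.07330574]
tip [ 0.57938988 -0.221156    0.06734238] 15
side spindle [0.59480874 0.09470547] 0.001700394920581597 39
handle [ 0.57142643 -0.17559193  0.06425104] -0.2143418473102051 -0.1411639260992733 line [-0.02489545  0.567055  ] [ 0.57472663 -0.17594236  0.07094366]
knob side [0.52945445 0.15041079 0.108     ]
bolt cap side [ 0.56530906 -0.06127301  0.08      ]
bolt scene [ 0.57516824 -0.07554825  0.08      ]
```

```bash
cat >> h.py <<'E'
def wrist(name):
    s=arm.read_state();im=get_image('wrist');H=np.array(im['hand_eye'])
    R=np.array(s['tcp_rot']);t=np.array(s['tool_pos'])
    im['orientation']=R@H[:3,:3];im['position']=R@H[:3,3]+t
    save(name,im);np.savez(name+'.npz',**im);return s,im
E
python3 - <<'E'
from h import *
s,im=wrist('w0');print(im['hand_eye'],im['fx'],im['cx'],im['cy'],im['position'],im['orientation'],[k for k in im])
E
```

```text
[[-3.35180730e-04  9.64521141e-01  2.64005409e-01  6.62136413e-02]
 [ 9.99999931e-01  2.80623189e-04  2.44365099e-04  7.66776140e-04]
 [ 1.61609264e-04  2.64005472e-01 -9.64521168e-01  3.14870164e-02]
 [ 0.00000000e+00  0.00000000e+00  0.00000000e+00  1.00000000e+00]] 389.70404276185053 319.9417411048794 239.98671274607494 [0.57566812 0.06623188 0.37280808] [[ 9.99999318e-01 -8.07933824e-06  1.16813229e-03]
 [-3.00639612e-04  9.64512064e-01  2.64038609e-01]
 [-1.12881095e-03 -2.64038780e-01  9.64511404e-01]] ['frame', 'z_map', 'fx', 'fy', 'cx', 'cy', 'hand_eye', 'orientation', 'position']
```

View pics/w0.png

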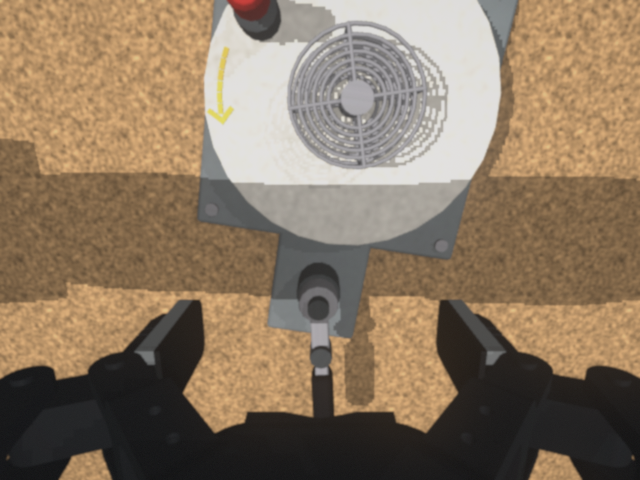

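```bash
python3 - <<'E'
from h import *
from scipy.optimize import least_squares
im=dict(np.load('w0.npz'));P=cloud(im);f=im['frame'];hsv=cv2.cvtColor(f,cv2.COLOR_RGB2HSV)
x,y,z=P[...,0],P[...,1],P[...,2]
print('bolt',P[306,319],P[300:312,314:324].reshape(-1,3).mean(0),'joint',P[355,320],'handle',P[380:412,318:328].reshape(-1,3).mean(0),P[385,322],P[410,323])
print('bolt rays',ray(im,319,306,P[306,319,2]))
print('hub',P[98,357])
w=((hsv[...,1]<60)&(hsv[...,2]>90)&(abs(z-.055)<.012)&(x>.4)&(x<.8)&(abs(y)<.25)).astype(np.uint8)
nn,l,st,ce=cv2.connectedComponentsWithStats(w);i=1+np.argmax(st[1:,4])
c=max(cv2.findContours((l==i).astype(np.uint8),cv2.RETR_EXTERNAL,cv2.CHAIN_APPROX_NONE)[0],key=len)
h=cv2.convexHull(c)[:,0];h=h[(h[:,1]>15)]
Q=np.array([ray(im,u,v,.055) for u,v in h])[:,:2]
s=least_squares(lambda p:np.hypot(Q[:,0]-p[0],Q[:,1]-p[1])-.115,[.61,.07],loss='soft_l1',f_scale=.002);print('spindle',s.x,np.sqrt(np.mean(s.fun**2)),len(Q))
red=((hsv[...,0]<6)|(hsv[...,0]>174))&(hsv[...,1]>180)
v,u=np.nonzero(red);print(u.min(),u.max(),v.min(),v.max(),P[red].mean(0))
E
```

```text
bolt [ 0.57452833 -0.06972318  0.08024083] [ 0.57411626 -0.06973318  0.0792792 ] joint [ 0.57532228 -0.12049243  0.07109738] handle [ 0.57756042 -0.16012457  0.07316214] [ 0.57710055 -0.15053806  0.07136893] [ 0.57803756 -0.17656872  0.07168166]
bolt rays [ 0.57452833 -0.06972318  0.08024083]
hub [0.59980013 0.08867473 0.10024505]
spindle [0.59927902 0.0906374 ] 0.0010636265681961052 43Traceback (most recent call last):
  File "<stdin>", line 15, in <module>
    return umr_minimum(a, axis, None, out, keepdims, initial, where)
ValueError: zero-size array to reduction operation minimum which has no identity
```

servo_tool:
  moves:
    - [[-10,40,-10,0,0,0],[-25,80,-20,0,0,0],[-45,110,-30,0,0,0],[-45,110,-30,0,0,0]]

```text
clock: 0.65
tool_pos: [0.5289, 0.1122, 0.3742]
tcp_rot: [[-0.004, 1.0, -0.002], [1.0, 0.004, 0.001], [0.001, -0.002, -1.0]]
ft_force: [0.8, -0.8, 0.8]
finger_gap: 0.0854
```

```bash
python3 - <<'E'
from h import *
from scipy.optimize import least_squares
s,im=wrist('w1');P=cloud(im);f=im['frame'];hsv=cv2.cvtColor(f,cv2.COLOR_RGB2HSV)
x,y,z=P[...,0],P[...,1],P[...,2]
print(s['clock'],s['tool_pos'],s['ft_force'])
w=((hsv[...,1]<60)&(hsv[...,2]>90)&(abs(z-.055)<.012)&(x>.4)&(x<.8)&(abs(y)<.25)).astype(np.uint8)
nn,l,st,ce=cv2.connectedComponentsWithStats(w);i=1+np.argmax(st[1:,4])
c=max(cv2.findContours((l==i).astype(np.uint8),cv2.RETR_EXTERNAL,cv2.CHAIN_APPROX_NONE)[0],key=len)
h=cv2.convexHull(c)[:,0];h=h[(h[:,1]>5)&(h[:,1]<470)]
Q=np.array([ray(im,u,v,.055) for u,v in h])[:,:2]
s=least_squares(lambda p:np.hypot(Q[:,0]-p[0],Q[:,1]-p[1])-.115,[.61,.07],loss='soft_l1',f_scale=.002);print('spindle',s.x,np.sqrt(np.mean(s.fun**2)),len(Q))
red=((hsv[...,0]<6)|(hsv[...,0]>174))&(hsv[...,1]>180)
v,u=np.nonzero(red);print(u.min(),u.max(),v.min(),v.max(),P[red].mean(0))
top=red&(z>.118)
v,u=np.nonzero(top);print('top',u.min(),u.max(),v.min(),v.max(),P[top].mean(0),P[top].max(0),P[top].min(0))
print('circle', cv2.minEnclosingCircle(P[top][:,:2].astype(np.float32)))
E
```

```text
0.65 [0.52894653 0.11216998 0.37416971] [ 0.75447122 -0.76327362  0.7719517 ]
spindle [0.59907171 0.08974599] 0.0012331121638283675 63Traceback (most recent call last):
  File "<stdin>", line 13, in <module>
    return umr_minimum(a, axis, None, out, keepdims, initial, where)
ValueError: zero-size array to reduction operation minimum which has no identity
```

View pics/w1.png

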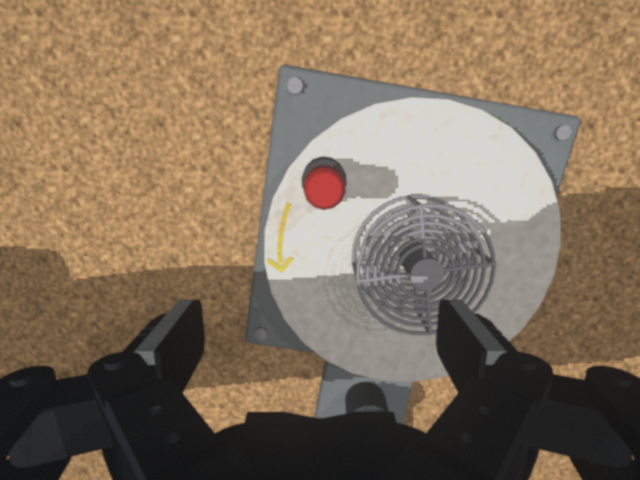

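```bash
python3 - <<'E'
from h import *
im=dict(np.load('w1.npz'));P=cloud(im);hsv=cv2.cvtColor(im['frame'],cv2.COLOR_RGB2HSV)
red=((hsv[...,0]<8)|(hsv[...,0]>172))&(hsv[...,1]>140)&(P[...,2]>.117)
red[:120]=0;red[250:]=0
v,u=np.nonzero(red);print(len(u),u.min(),u.max(),v.min(),v.max(),P[red].mean(0),P[red].min(0),P[red].max(0))
c=ray(im,(u.min()+u.max())/2,(v.min()+v.max())/2,.122);print(c)
s=np.array([.5992,.0900]);d=c[:2]-s;print(np.hypot(*d),np.degrees(np.arctan2(d[1],d[0])))
b=np.array([.5743,-.0698])-s;print('bolt r',np.hypot(*b))
E
```

```text
1226 305 342 168 207 [0.53107246 0.14884496 0.12124297] [0.52051129 0.13721047 0.11709418] [0.54182986 0.17840024 0.34271917]
[0.53109561 0.1489352  0.122     ]
0.09006423065285564 139.12821592159628
bolt r 0.16172832157664901
```

servo_tool:
  moves:
    - [[0,10,0,0,0,0.17],[1,20,-10,0,0,0.34],[1,39,-20,0,0,0.51],[1,39,-30,0,0,0.68],[1,39,-40,0,0,0.85]]

```text
clock: 1.32
tool_pos: [0.5316, 0.148, 0.3344]
tcp_rot: [[-0.754, 0.657, 0.0], [0.657, 0.754, -0.001], [-0.001, -0.0, -1.0]]
ft_force: [-0.0, -0.9, 0.3]
finger_gap: 0.0856
```

servo_tool:
  moves:
    - [[0,0,0,0,0,0],[0,0,0,0,0,0]]

```text
clock: 1.58
tool_pos: [0.5313, 0.1485, 0.3351]
tcp_rot: [[-0.748, 0.664, 0.0], [0.664, 0.748, -0.0], [-0.0, 0.0, -1.0]]
ft_force: [-0.1, -0.2, -0.8]
finger_gap: 0.0853
```

```bash
python3 - <<'E'
from h import *
s,im=wrist('w2');P=cloud(im);hsv=cv2.cvtColor(im['frame'],cv2.COLOR_RGB2HSV)
print(s['clock'],s['q'],s['tool_pos'],s['tcp_rot'],s['ft_force'])
red=((hsv[...,0]<8)|(hsv[...,0]>172))&(hsv[...,1]>140)&(P[...,2]>.117)&(P[...,2]<.13)
v,u=np.nonzero(red);print(len(u),u.min(),u.max(),v.min(),v.max(),P[red].mean(0),P[red].min(0),P[red].max(0))
print(ray(im,u.mean(),v.mean(),.122))
E
```

```text
1.575 [-0.2025161   0.76918955 -0.2443544   1.65679508  0.25094747  0.74614524
  0.27932021] [0.53133726 0.1484837  0.33506854] [[-7.48038239e-01  6.63655482e-01  4.41688627e-04]
 [ 6.63655494e-01  7.48038345e-01 -1.39409690e-04]
 [-4.22920034e-04  1.88845305e-04 -9.99999893e-01]] [-0.05379344 -0.18019582 -0.8306569 ]
1557 297 340 245 290 [0.52985809 0.14887768 0.12078068] [0.51900435 0.13745349 0.11701125] [0.54190301 0.15964874 0.12300629]
[0.52951699 0.1491874  0.122     ]
```

View pics/w2.png

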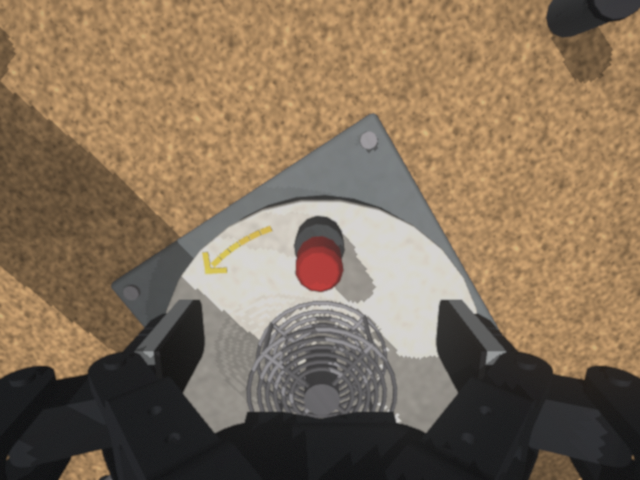

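servo_tool:
  moves:
    - [[-1,0,-25,0,0,0],[-1,0,-50,0,0,0],[-1,0,-66,0,0,0],[-1,0,-70,0,0,0],[-1,0,-70,0,0,0]]

```text
clock: 2.25
tool_pos: [0.5301, 0.1491, 0.2651]
tcp_rot: [[-0.751, 0.66, 0.0], [0.66, 0.751, 0.0], [-0.0, 0.0, -1.0]]
ft_force: [0.1, -0.0, -0.0]
finger_gap: 0.0853
```

servo_tool:
  moves:
    - [[0,0,0,0,0,0],[0,0,0,0,0,0],[0,0,0,0,0,0],[0,0,0,0,0,0]]
  fingers: 1
  grip_force: 50

```text
clock: 2.75
tool_pos: [0.53, 0.149, 0.265]
tcp_rot: [[-0.751, 0.66, 0.0], [0.66, 0.751, 0.0], [-0.0, 0.0, -1.0]]
ft_force: [-0.7, 0.3, 4.3]
finger_gap: 0.0235
```

```bash
python3 - <<'E'
from h import *
s,im=wrist('w3')
print(s['clock'],s['q'],s['tool_pos'],s['ft_force'],s['finger_gap'])
im=get_image('side');save('s1',im);cv2.imwrite('pics/s1z.png',cv2.resize(im['frame'][180:330,180:360],None,fx=4,fy=4)[:,:,::-1])
E
```

```text
2.75 [-0.22448875  0.87483711 -0.20634874  1.71894711  0.29215547  0.57758314
  0.24521068] [0.53004825 0.14903262 0.2650119 ] [-0.71478043  0.28255103  4.32106423] 0.023500678848689723
```

View pics/s1z.png

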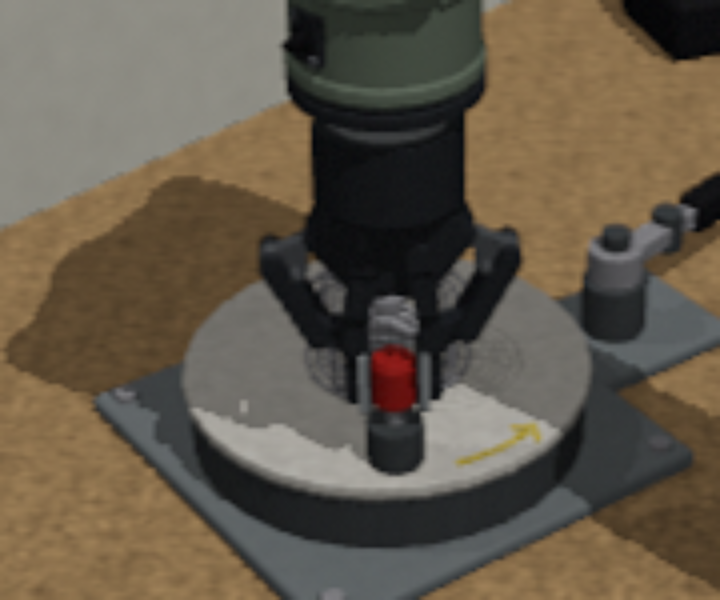

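The side view shows the knob (zoom ≈(393,380)) held between both pads, clear above the boss. I'll lift it next.

servo_tool:
  moves:
    - [[0,0,4,0,0,0],[0,0,8,0,0,0],[0,0,12,0,0,0],[0,0,13,0,0,0],[0,0,13,0,0,0]]

```text
clock: 3.48
tool_pos: [0.53, 0.1489, 0.2776]
tcp_rot: [[-0.751, 0.66, -0.0], [0.66, 0.751, -0.0], [0.0, -0.0, -1.0]]
ft_force: [2.4, -1.3, -10.7]
finger_gap: 0.0231
```

servo_tool:
  moves:
    - [[0,0,0,0,0,0],[0,0,0,0,0,0]]

```text
clock: 3.72
tool_pos: [0.53, 0.1489, 0.2775]
tcp_rot: [[-0.751, 0.66, -0.0], [0.66, 0.751, -0.0], [0.0, -0.0, -1.0]]
ft_force: [1.6, -1.6, -10.5]
finger_gap: 0.0234
```

```bash
python3 - <<'E'
from h import *
im=get_image('side');save('s2',im);cv2.imwrite('pics/s2z.png',cv2.resize(im['frame'][180:330,180:360],None,fx=4,fy=4)[:,:,::-1])
print(arm.read_state()['ft_force'])
# path
s0=np.array([.5992,.0900]);k=np.array([.5305,.149]);d=k-s0
for th in np.arange(0,1.25,.1):
    c,s=np.cos(th),np.sin(th);print(round(th,2),np.round(1000*(np.array([[c,-s],[s,c]])@d-d),1))
E
```

```text
[  2.22430278  -0.76501319 -10.65874198]
0.0 [0. 0.]
0.1 [-5.5 -7.2]
0.2 [-10.4 -14.8]
0.3 [-14.4 -22.9]
0.4 [-17.6 -31.4]
0.5 [-19.9 -40.2]
0.6 [-21.3 -49.1]
0.7 [-21.9 -58.1]
0.8 [-21.5 -67.2]
0.9 [-20.2 -76.1]
1.0 [-18.1 -84.9]
1.1 [-15.  -93.5]
1.2 [ -11.2 -101.7]
```

View pics/s2z.png

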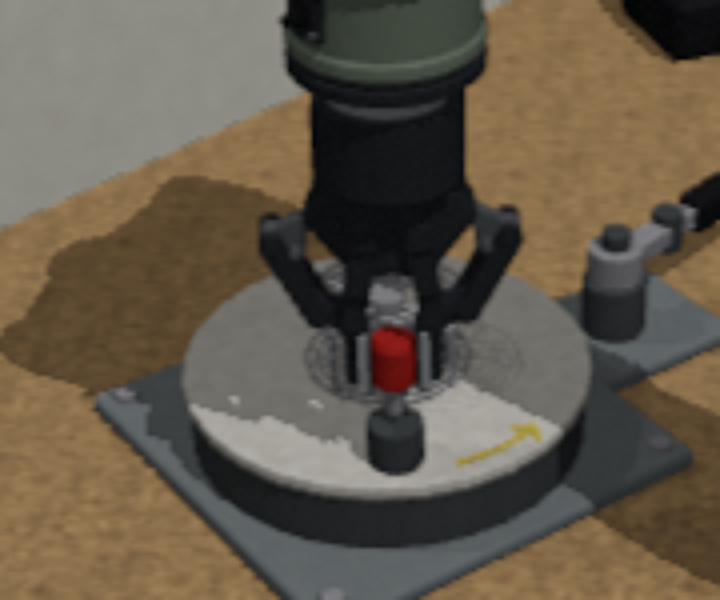

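The knob is visibly raised out of the boss (gap at zoom ≈(395,405)), and the force agrees. I'll swing to about 0.7 rad with the pin held up.

servo_tool:
  moves:
    - [[-2.9,-3.5,0,0,0,0.05],[-5.5,-7.2,0,0,0,0.1],[-8,-11,0,0,0,0.15],[-10.4,-14.8,0,0,0,0.2],[-10.4,-14.8,0,0,0,0.2]]

```text
clock: 4.4
tool_pos: [0.5195, 0.1339, 0.2777]
tcp_rot: [[-0.868, 0.497, -0.0], [0.497, 0.868, -0.0], [0.0, -0.0, -1.0]]
ft_force: [2.1, -0.8, -10.4]
finger_gap: 0.0231
```

servo_tool:
  moves:
    - [[-4,-8.1,0,0,0,0.1],[-7.2,-16.6,0,0,0,0.2],[-9.5,-25.4,0,0,0,0.3],[-10.9,-34.3,0,0,0,0.4],[-11.5,-43.3,0,0,0,0.5]]

```text
clock: 5.03
tool_pos: [0.508, 0.0907, 0.2777]
tcp_rot: [[-1.0, 0.018, -0.0], [0.018, 1.0, -0.0], [0.0, -0.0, -1.0]]
ft_force: [1.7, 0.1, -11.4]
finger_gap: 0.0232
```

servo_tool:
  moves:
    - [[0,0,0,0,0,0],[0,0,0,0,0,0]]

```text
clock: 5.28
tool_pos: [0.5081, 0.0912, 0.2777]
tcp_rot: [[-1.0, 0.023, -0.0], [0.023, 1.0, -0.0], [0.0, -0.0, -1.0]]
ft_force: [0.1, -2.2, -10.9]
finger_gap: 0.0233
```

```bash
python3 - <<'E'
from h import *
im=get_image('side');save('s3',im);cv2.imwrite('pics/s3z.png',cv2.resize(im['frame'][180:330,180:360],None,fx=4,fy=4)[:,:,::-1])
s=arm.read_state();print(s['ft_force'],s['tool_pos'],s['q'])
E
```

```text
[ -0.01409083  -2.92761838 -10.62375272] [0.50806543 0.09120134 0.27764606] [-0.02451895  0.83801803 -0.39927896  1.83153791  0.55163809  0.58458105
  0.77420578]
```

View pics/s3z.png

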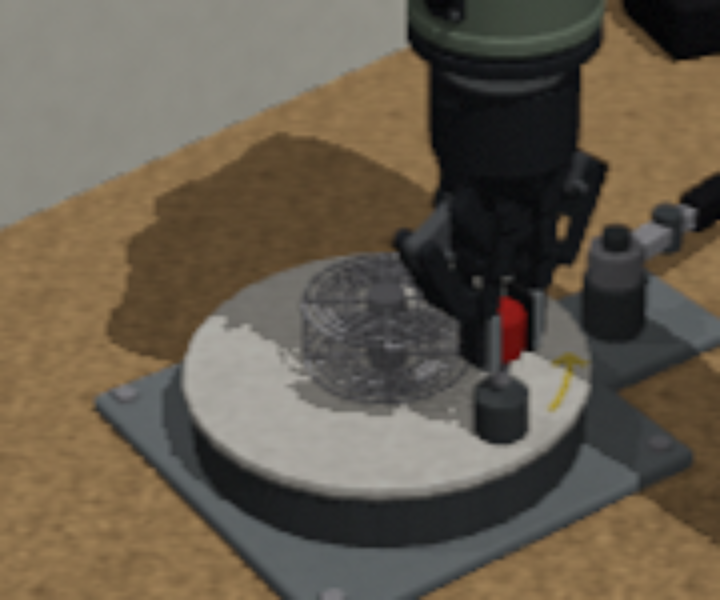

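servo_tool:
  moves:
    - [[0,0,-1.5,0,0,0],[0,0,-3,0,0,0]]

```text
clock: 5.58
tool_pos: [0.5081, 0.0911, 0.2746]
tcp_rot: [[-1.0, 0.021, -0.0], [0.021, 1.0, -0.0], [0.0, -0.0, -1.0]]
ft_force: [-0.4, -1.0, -9.3]
finger_gap: 0.023
```

servo_tool:
  moves:
    - [[0,0,0,0,0,0],[0,0,0,0,0,0],[0,0,0,0,0,0]]
  fingers: 0.63

```text
clock: 5.95
tool_pos: [0.5082, 0.091, 0.2749]
tcp_rot: [[-1.0, 0.021, 0.001], [0.021, 1.0, 0.0], [-0.001, 0.0, -1.0]]
ft_force: [0.0, -0.1, 0.1]
finger_gap: 0.0312
```

servo_tool:
  moves:
    - [[0,-2,0,0,0,0.02],[0,-4,0,0,0,0.04],[0.2,-6,0,0,0,0.065],[0.3,-8,0,0,0,0.09],[0.4,-9,0,0,0,0.1]]

```text
clock: 6.58
tool_pos: [0.5085, 0.0817, 0.2747]
tcp_rot: [[-0.997, -0.08, -0.0], [-0.08, 0.997, -0.0], [0.0, -0.0, -1.0]]
ft_force: [-0.4, 0.5, 0.1]
finger_gap: 0.0318
```

servo_tool:
  moves:
    - [[0.2,-2,0,0,0,0.022],[0.4,-4,0,0,0,0.044],[0.7,-6,0,0,0,0.067],[0.7,-6,0,0,0,0.067]]

```text
clock: 7.08
tool_pos: [0.5092, 0.0755, 0.2746]
tcp_rot: [[-0.989, -0.146, -0.0], [-0.146, 0.989, -0.001], [0.0, -0.001, -1.0]]
ft_force: [-0.1, -0.2, 0.7]
finger_gap: 0.0316
```

```bash
cat > sv.py <<'E'
from h import *
import sys
n=sys.argv[1]
im=get_image('side');save(n,im);cv2.imwrite(f'pics/{n}z.png',cv2.resize(im['frame'][180:330,180:360],None,fx=4,fy=4)[:,:,::-1])
s=arm.read_state();print(s['clock'],s['ft_force'],s['tool_pos'],s['q'])
E
python3 sv.py s4
```

```text
7.125 [-0.21894087 -0.54615219  0.72359071] [0.50918816 0.07562592 0.27463207] [ 0.02929137  0.84861039 -0.44463132  1.83782307  0.61332698  0.59606268
  0.91312951]
```

View pics/s4z.png

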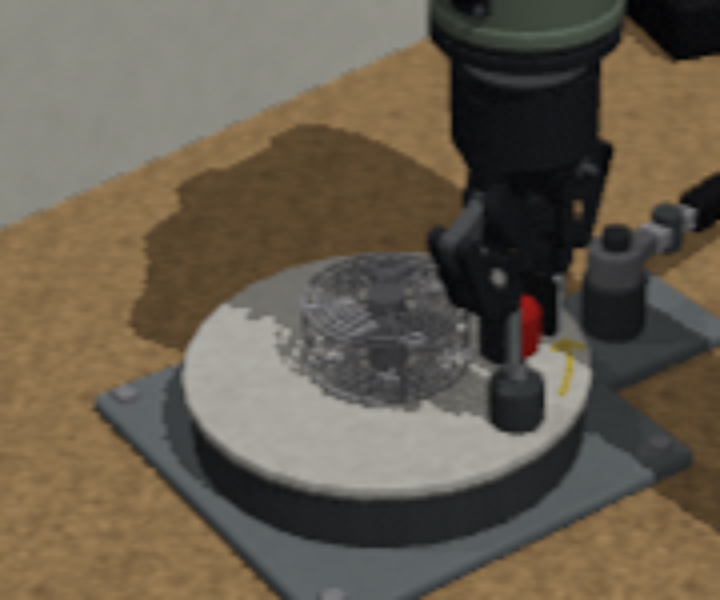

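servo_tool:
  moves:
    - [[0.2,-1.5,0,0,0,0.017],[0.4,-3,0,0,0,0.033],[0.7,-4.5,0,0,0,0.05],[0.7,-4.5,0,0,0,0.05]]

```text
clock: 7.62
tool_pos: [0.5099, 0.0711, 0.2746]
tcp_rot: [[-0.981, -0.195, -0.0], [-0.195, 0.981, -0.0], [0.0, -0.0, -1.0]]
ft_force: [-0.7, -0.0, -0.2]
finger_gap: 0.0316
```

servo_tool:
  moves:
    - [[0.3,-1.5,0,0,0,0.017],[0.6,-3,0,0,0,0.033],[0.9,-4.3,0,0,0,0.05],[0.9,-4.3,0,0,0,0.05]]

```text
clock: 8.12
tool_pos: [0.5108, 0.0668, 0.2746]
tcp_rot: [[-0.97, -0.244, -0.0], [-0.244, 0.97, -0.0], [0.0, -0.0, -1.0]]
ft_force: [-0.8, 0.9, 0.3]
finger_gap: 0.0315
```

```bash
python3 sv.py s5
```

```text
8.175 [ 0.57079404 -0.45029689 -0.27525417] [0.51078812 0.06690612 0.27464326] [ 0.06211699  0.8537895  -0.47495929  1.83600778  0.64501526  0.61123685
  1.00069924]
```

View pics/s5z.png

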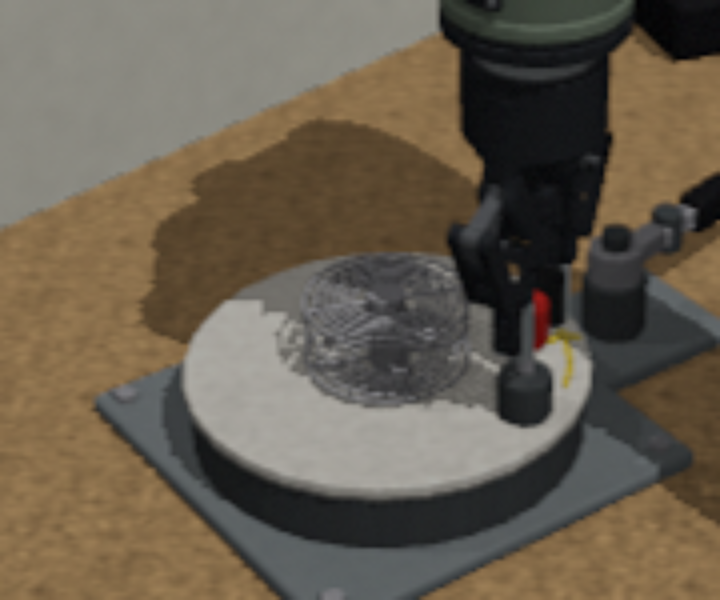

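servo_tool:
  moves:
    - [[0.4,-1.5,0,0,0,0.017],[0.8,-3,0,0,0,0.033],[1.2,-4.4,0,0,0,0.05],[1.2,-4.4,0,0,0,0.05]]

```text
clock: 8.68
tool_pos: [0.512, 0.0624, 0.2746]
tcp_rot: [[-0.956, -0.292, -0.0], [-0.292, 0.956, -0.0], [0.0, -0.0, -1.0]]
ft_force: [-0.4, 0.7, -0.4]
finger_gap: 0.0318
```

servo_tool:
  moves:
    - [[0.5,-1.5,0,0,0,0.017],[1,-3,0,0,0,0.033],[1.5,-4.3,0,0,0,0.05],[1.5,-4.3,0,0,0,0.05]]

```text
clock: 9.18
tool_pos: [0.5135, 0.0582, 0.2746]
tcp_rot: [[-0.941, -0.339, -0.0], [-0.339, 0.941, -0.0], [0.0, -0.0, -1.0]]
ft_force: [0.5, 0.4, 0.4]
finger_gap: 0.0317
```

```bash
python3 sv.py s6
```

```text
9.225 [-0.63132834 -0.12996821 -0.11358683] [0.51350991 0.05830724 0.27465464] [ 0.09514022  0.86073567 -0.50633213  1.8296758   0.67419473  0.63021042
  1.09178512]
```

View pics/s6z.png

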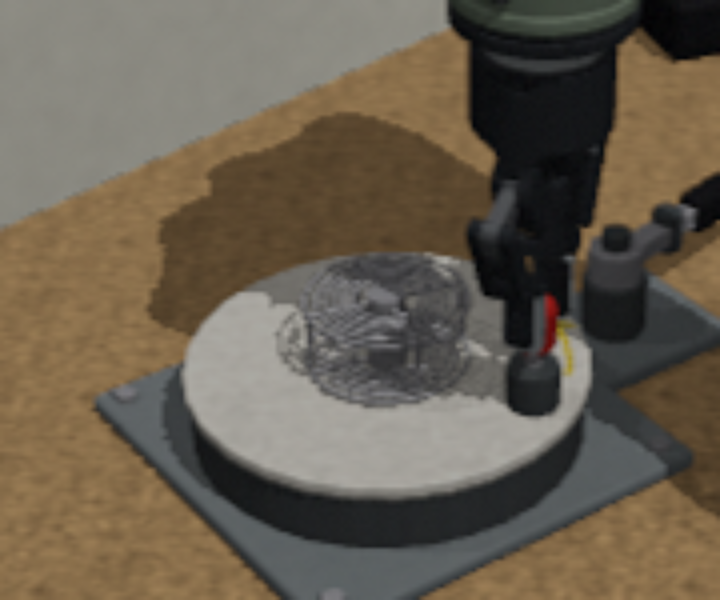

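The knob (zoom ≈(548,325)) now sits right on the boss (top ≈(535,360)), so the pin seems to have dropped. I'll check with a small nudge.

servo_tool:
  moves:
    - [[0.5,-1.3,0,0,0,0.015],[0.9,-2.6,0,0,0,0.03],[0.9,-2.6,0,0,0,0.03]]

```text
clock: 9.6
tool_pos: [0.5144, 0.0557, 0.2747]
tcp_rot: [[-0.93, -0.368, -0.0], [-0.368, 0.93, -0.0], [0.0, -0.0, -1.0]]
ft_force: [0.1, -0.5, -0.1]
finger_gap: 0.0315
```

```bash
python3 sv.py s7; python3 - <<'E'
from h import *
im=get_image('scene');save('c7',im);cv2.imwrite('pics/c7z.png',cv2.resize(im['frame'][150:300,260:440],None,fx=4,fy=4)[:,:,::-1])
E
```

```text
9.65 [ 0.19828764 -0.31530305  0.39891497] [0.51440189 0.05571339 0.27465841] [ 0.10499663  0.86301333 -0.51576541  1.82737183  0.68254446  0.63638003
  1.11964929]
```

View pics/s7z.png

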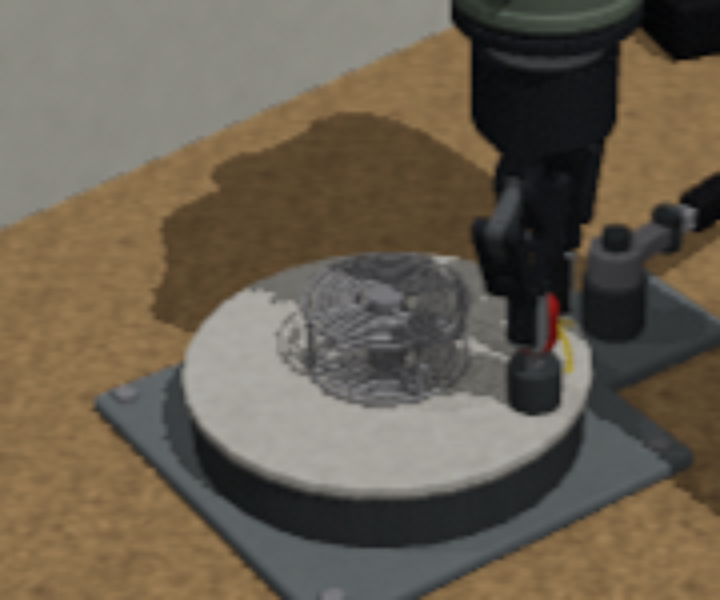

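View pics/c7z.png

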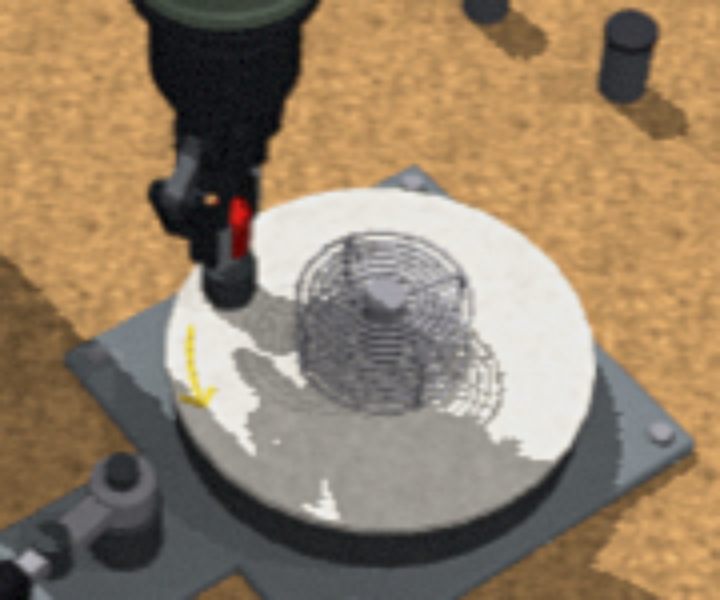

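servo_tool:
  moves:
    - [[0.5,-1.3,0,0,0,0],[0.9,-2.4,0,0,0,0],[0.9,-2.4,0,0,0,0]]

```text
clock: 10.07
tool_pos: [0.5153, 0.0533, 0.2747]
tcp_rot: [[-0.93, -0.367, 0.0], [-0.367, 0.93, -0.0], [0.0, -0.0, -1.0]]
ft_force: [0.0, 0.3, 0.4]
finger_gap: 0.0319
```

servo_tool:
  moves:
    - [[0.5,-1.2,0,0,0,0],[1,-2.3,0,0,0,0],[1,-2.3,0,0,0,0]]

```text
clock: 10.45
tool_pos: [0.516, 0.0519, 0.2747]
tcp_rot: [[-0.93, -0.368, -0.001], [-0.368, 0.93, 0.002], [0.0, 0.002, -1.0]]
ft_force: [-4.7, 7.0, 0.7]
finger_gap: 0.0316
```

```bash
python3 sv.py s8
```

```text
10.5 [-5.14083486  7.2230443   1.53055994] [0.51595607 0.05190489 0.27466064] [ 0.11478324  0.86486196 -0.51958979  1.82298069  0.68156553  0.64029661
  1.13053573]
```

View pics/s8z.png

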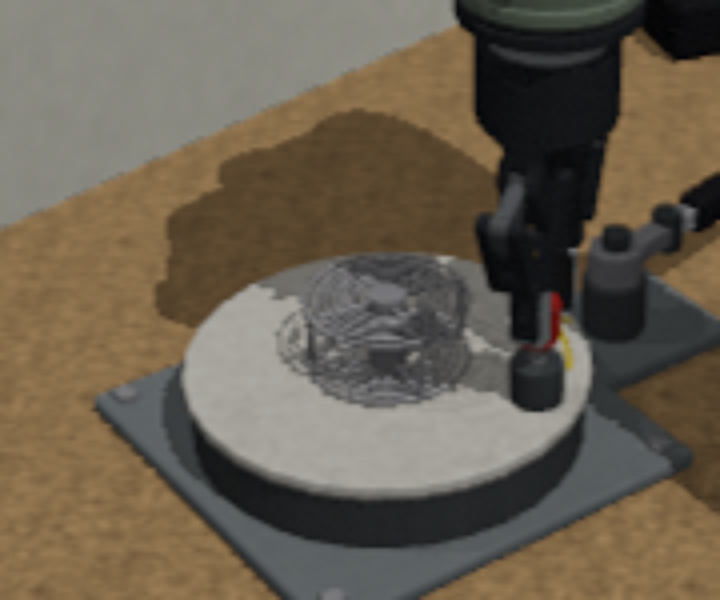

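8.7 N with no table movement means the pin has locked it. I'll back off, open and retreat upward.

servo_tool:
  moves:
    - [[-1,2,0,0,0,0],[-1.8,4.2,0,0,0,0]]

```text
clock: 10.75
tool_pos: [0.5145, 0.0552, 0.2747]
tcp_rot: [[-0.93, -0.367, 0.0], [-0.367, 0.93, -0.0], [-0.0, -0.0, -1.0]]
ft_force: [-0.4, -0.5, 0.2]
finger_gap: 0.0315
```

servo_tool:
  moves:
    - [[0,0,0,0,0,0],[0,0,0,0,0,0],[0,0,15,0,0,0],[0,0,45,0,0,0],[0,0,85,0,0,0]]
  fingers: 0.3

```text
clock: 11.38
tool_pos: [0.5143, 0.0553, 0.3613]
tcp_rot: [[-0.93, -0.368, -0.001], [-0.368, 0.93, 0.0], [0.001, 0.0, -1.0]]
ft_force: [0.7, -0.3, -0.3]
finger_gap: 0.0595
```

```bash
python3 - <<'E'
from h import *
s,im=wrist('w8');print(s['clock'],s['tool_pos'],s['ft_force'],s['finger_gap'])
P=cloud(im);hsv=cv2.cvtColor(im['frame'],cv2.COLOR_RGB2HSV)
red=((hsv[...,0]<8)|(hsv[...,0]>172))&(hsv[...,1]>140)&(P[...,2]>.1)&(P[...,2]<.15)
v,u=np.nonzero(red);print(len(u),u.min(),u.max(),v.min(),v.max(),np.median(P[red],0),np.percentile(P[red],90,0))
k=ray(im,u.mean(),v.mean(),.122)[:2]-[.5992,.09];print(np.hypot(*k),(np.arctan2(k[1],k[0])%6.283)-np.radians(139))
E
python3 sv.py s9
```

```text
11.375 [0.51428576 0.0552716  0.36125492] [ 0.68560949 -0.34663304 -0.34609895] 0.059456875087990094
1251 302 341 234 275 [0.51408005 0.05530953 0.12091955] [0.5221771  0.06297394 0.12182737]
0.09230105977101982 1.1025909608892936
11.475 [-0.72554176 -0.13852205 -0.85299077] [0.51474047 0.05552358 0.3638049 ] [ 0.16680577  0.73469618 -0.62701364  1.74082357  0.55487453  0.84471975
  1.23201189]
```

View pics/s9z.png

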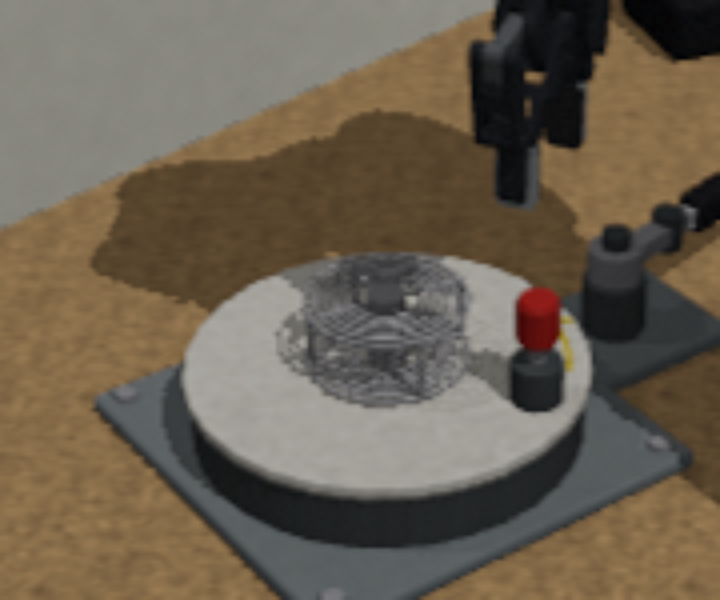

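View pics/w8.png

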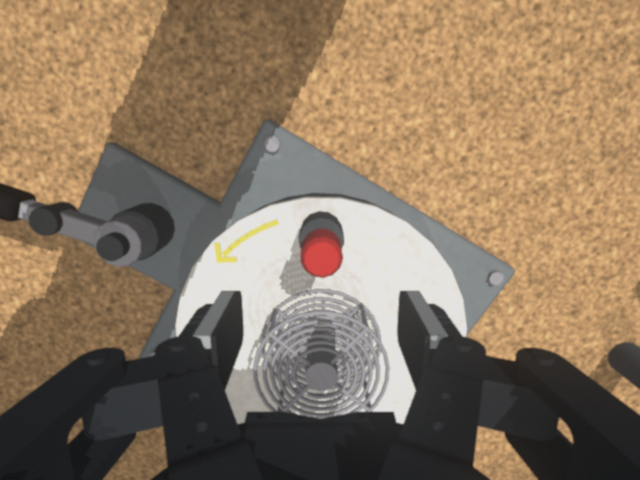

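Pin locked: the knob sits down on the boss at about 1.10 rad, with its top at 0.121 m, the same as at the start. Next is the lever. I'll close the fingers and hover on the +x side of the handle.

servo_tool:
  moves:
    - [[20,-45,0,0,0,-0.08],[40,-95,0,0,0,-0.16],[65,-145,0,0,0,-0.24],[90,-195,0,0,0,-0.32],[105,-235,0,0,0,-0.38]]
  fingers: 1

```text
clock: 12.1
tool_pos: [0.6198, -0.182, 0.36]
tcp_rot: [[-1.0, 0.007, 0.0], [0.007, 1.0, 0.0], [-0.0, 0.0, -1.0]]
ft_force: [-0.5, 0.9, -0.4]
finger_gap: -0.0001
```

servo_tool:
  moves:
    - [[0,0,0,0,0,0],[0,0,0,0,0,0],[0,0,0,0,0,0]]

```text
clock: 12.48
tool_pos: [0.6194, -0.1787, 0.3601]
tcp_rot: [[-1.0, 0.002, 0.0], [0.002, 1.0, 0.0], [-0.0, 0.0, -1.0]]
ft_force: [1.0, 0.8, -0.4]
finger_gap: -0.0001
```

```bash
python3 - <<'E'
from h import *
s,im=wrist('w9');print(s['clock'],s['q'],s['tool_pos'],s['tcp_rot'],s['ft_force'],s['finger_gap'])
E
```

```text
12.475 [ 0.46231357  0.90910349 -0.55467135  1.24972002  0.48153317  1.11223366
  1.43997607] [ 0.61940591 -0.17872761  0.36010675] [[-9.99997701e-01  2.13751700e-03  1.72024642e-04]
 [ 2.13755617e-03  9.99997689e-01  2.27852864e-04]
 [-1.71537205e-04  2.28220053e-04 -9.99999959e-01]] [ 0.9703238   0.77445641 -0.42268492] -0.0001334633230055503
```

View pics/w9.png

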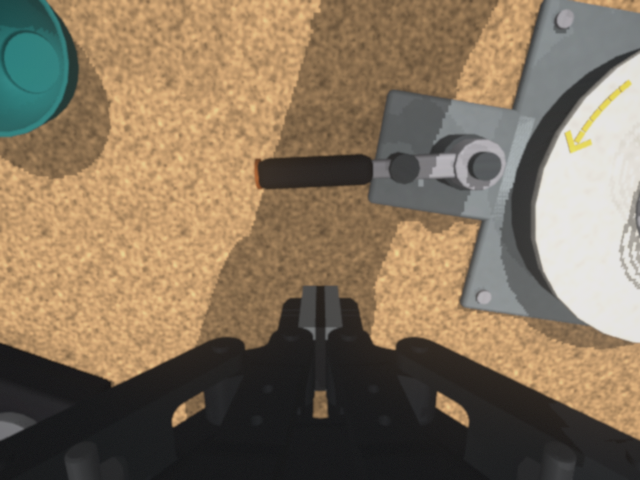

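```bash
python3 - <<'E'
from h import *
im=dict(np.load('w9.npz'));P=cloud(im)
for n,u,v in [('cap',486,166),('joint',405,167),('h near',368,170),('h mid',315,172),('h tip',262,174),('edge+x',315,187),('edge-x',315,158)]: print(n,P[v,u],ray(im,u,v,.072),ray(im,u,v,.08))
b=ray(im,486,166,.08)[:2]
for u,v in [(405,167),(368,170),(315,172),(262,174)]:
    d=ray(im,u,v,.072)[:2]-b;print(np.hypot(*d),np.degrees(np.arctan2(d[1],d[0])))
E
```

```text
cap [ 0.57362889 -0.07406062  0.0784152 ] [ 0.57414282 -0.07137097  0.072     ] [ 0.57350193 -0.07472507  0.08      ]
joint [ 0.5746688  -0.12384831  0.0718273 ] [ 0.57465462 -0.12388538  0.072     ] [ 0.57399778 -0.12560228  0.08      ]
h near [ 0.57668315 -0.14763094  0.07018699] [ 0.5765211  -0.14785071  0.072     ] [ 0.57580607 -0.14882047  0.08      ]
h mid [ 0.57780071 -0.18235249  0.07119256] [ 0.57772475 -0.18234183  0.072     ] [ 0.57697219 -0.1822363   0.08      ]
h tip [ 0.57905892 -0.2171197   0.07071257] [ 0.57893175 -0.21692919  0.072     ] [ 0.57814157 -0.21574536  0.08      ]
edge+x [ 0.59713303 -0.1833772  -0.00095648] [ 0.58749285 -0.18239861  0.072     ] [ 0.58643576 -0.1822913   0.08      ]
edge-x [ 0.56908003 -0.182355    0.06698522] [ 0.56878304 -0.18228986  0.072     ] [ 0.56830925 -0.18218595  0.08      ]
0.04917382458479254 -88.6568025706382
0.07318794284211956 -87.63574660797698
0.10769958644301166 -87.75290123569994
0.14230774829486423 -87.81332116204838
```

servo_tool:
  moves:
    - [[-3,-2,-40,0,0,0],[-6,-4,-80,0,0,0],[-9,-4,-120,0,0,0],[-9,-4,-145,0,0,0],[-9,-4,-145,0,0,0]]

```text
clock: 13.15
tool_pos: [0.6102, -0.1831, 0.2136]
tcp_rot: [[-1.0, 0.003, -0.002], [0.003, 1.0, 0.001], [0.002, 0.001, -1.0]]
ft_force: [0.7, 0.6, -0.0]
finger_gap: 0.0
```

```bash
python3 - <<'E'
from h import *
s=arm.read_state();print(s['clock'],s['tool_pos'],s['ft_force'],s['q'])
im=get_image('scene');save('c10',im);cv2.imwrite('pics/c10z.png',cv2.resize(im['frame'][200:350,200:380],None,fx=4,fy=4)[:,:,::-1])
b=np.array([573.8,-73.5])
for t in np.arange(0,1.0,.1):
    f=np.radians(-87.8)-t;print(round(t,2),np.round(b+110*np.array([np.cos(f),np.sin(f)])+21*np.array([-np.sin(f),np.cos(f)]),1))
E
```

```text
13.15 [ 0.61016331 -0.18314703  0.21361676] [ 0.72402508  0.58820944 -0.01325751] [ 0.45180139  1.0818463  -0.47744678  1.3924722   0.59189382  0.81372334
  1.34763657]
0.0 [ 599.  -182.6]
0.1 [ 588.  -184.6]
0.2 [ 576.8 -185.4]
0.3 [ 565.6 -185.2]
0.4 [ 554.5 -183.8]
0.5 [ 543.6 -181.3]
0.6 [ 533.  -177.8]
0.7 [ 522.8 -173.2]
0.8 [ 513.1 -167.6]
0.9 [ 504.  -161.1]
```

View pics/c10z.png

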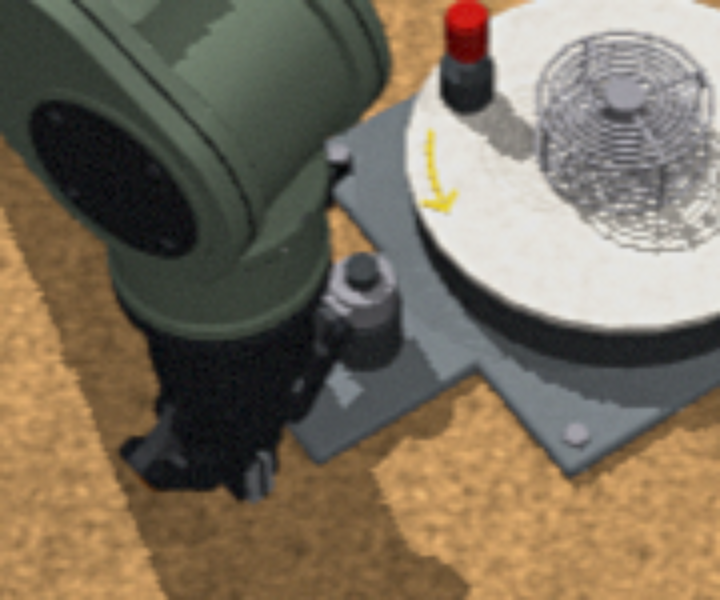

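servo_tool:
  moves:
    - [[-6,0,0,0,0,0],[-11,0,0,0,0,0],[-17,-1,0,0,0,-0.05],[-22,-2,0,0,0,-0.1],[-28,-2.5,0,0,0,-0.15]]

```text
clock: 13.82
tool_pos: [0.5824, -0.1864, 0.2156]
tcp_rot: [[-0.988, 0.155, 0.002], [0.155, 0.988, -0.001], [-0.002, -0.0, -1.0]]
ft_force: [3.3, -0.4, 1.2]
finger_gap: -0.0002
```

servo_tool:
  moves:
    - [[-5.5,0,0,0,0,-0.05],[-11,0,0,0,0,-0.1],[-16.5,0.4,0,0,0,-0.15],[-16.5,0.4,0,0,0,-0.15]]

```text
clock: 14.32
tool_pos: [0.5658, -0.1859, 0.2154]
tcp_rot: [[-0.954, 0.299, 0.001], [0.299, 0.954, -0.001], [-0.001, -0.0, -1.0]]
ft_force: [-0.3, 0.1, -0.4]
finger_gap: 0.0001
```

```bash
python3 - <<'E'
from h import *
s,im=wrist('w11');print(s['clock'],s['tool_pos'],s['tcp_rot'],s['ft_force'])
E
```

```text
14.325 [ 0.56578539 -0.18591521  0.21539271] [[-9.54230036e-01  2.99073140e-01  5.43791774e-04]
 [ 2.99072825e-01  9.54230106e-01 -5.92123128e-04]
 [-6.95990606e-04 -4.02388332e-04 -9.99999677e-01]] [-0.32424916  0.05344297 -0.41077434]
```

View pics/w11.png

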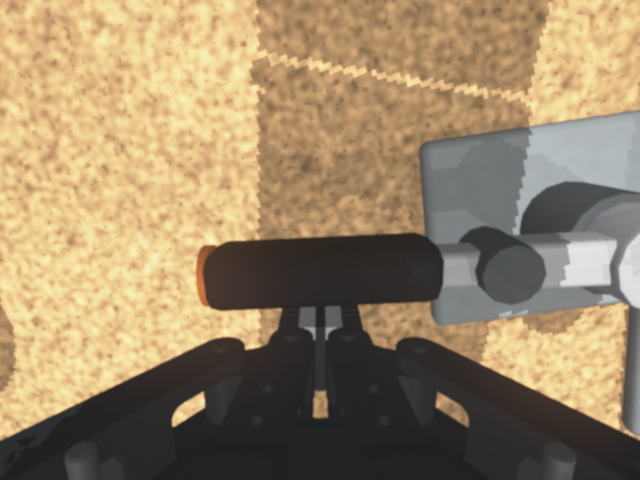

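servo_tool:
  moves:
    - [[-2.8,0.3,0,0,0,-0.025],[-5.6,0.6,0,0,0,-0.05],[-8.3,1,0,0,0,-0.075]]

```text
clock: 14.75
tool_pos: [0.5576, -0.1848, 0.2148]
tcp_rot: [[-0.928, 0.371, 0.0], [0.371, 0.928, -0.0], [-0.0, -0.0, -1.0]]
ft_force: [1.9, -2.0, 1.4]
finger_gap: -0.0
```

servo_tool:
  moves:
    - [[-2.8,0.4,0,0,0,-0.025],[-5.5,1,0,0,0,-0.05]]

```text
clock: 15.0
tool_pos: [0.552, -0.1838, 0.2147]
tcp_rot: [[-0.909, 0.417, -0.0], [0.417, 0.909, -0.0], [-0.0, -0.0, -1.0]]
ft_force: [2.0, -2.0, 0.9]
finger_gap: 0.0001
```

servo_tool:
  moves:
    - [[-2.7,0.6,0,0,0,-0.025],[-5.4,1.3,0,0,0,-0.05]]

```text
clock: 15.25
tool_pos: [0.5466, -0.1825, 0.2147]
tcp_rot: [[-0.887, 0.462, -0.0], [0.462, 0.887, -0.0], [0.0, -0.0, -1.0]]
ft_force: [2.3, -2.6, 0.8]
finger_gap: 0.0002
```

servo_tool:
  moves:
    - [[-2.7,0.7,0,0,0,-0.025],[-5.4,1.5,0,0,0,-0.05]]

```text
clock: 15.5
tool_pos: [0.5412, -0.181, 0.2147]
tcp_rot: [[-0.863, 0.506, -0.0], [0.506, 0.863, -0.0], [0.0, -0.0, -1.0]]
ft_force: [1.6, -2.4, 1.0]
finger_gap: 0.0001
```

servo_tool:
  moves:
    - [[-2.7,0.8,0,0,0,-0.025],[-5.3,1.7,0,0,0,-0.05]]

```text
clock: 15.75
tool_pos: [0.5364, -0.1796, 0.2149]
tcp_rot: [[-0.836, 0.549, 0.002], [0.549, 0.836, -0.001], [-0.002, 0.0, -1.0]]
ft_force: [9.1, -7.9, -0.1]
finger_gap: 0.0002
```

servo_tool:
  moves:
    - [[-2.1,1.3,0,0,0,-0.04],[-4.2,2.7,0,0,0,-0.08],[-6.2,4.1,0,0,0,-0.12]]

```text
clock: 16.12
tool_pos: [0.5299, -0.1768, 0.2149]
tcp_rot: [[-0.763, 0.646, 0.001], [0.646, 0.763, -0.003], [-0.003, -0.001, -1.0]]
ft_force: [4.4, -15.0, 2.2]
finger_gap: 0.0001
```

```bash
python3 - <<'E'
from h import *
s,im=wrist('w12');print(s['clock'],s['tool_pos'],s['ft_force'])
E
```

```text
16.125 [ 0.52990333 -0.17682739  0.21492936] [  4.44595699 -14.99001541   2.16167119]
```

View pics/w12.png

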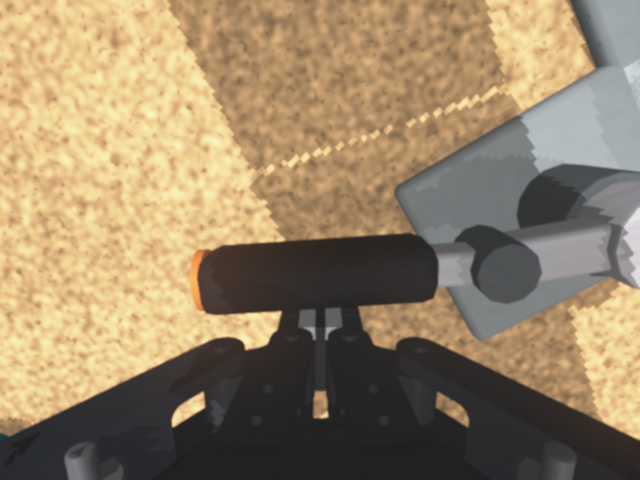

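servo_tool:
  moves:
    - [[-2,1.5,0,0,0,-0.04],[-4,3,0,0,0,-0.08],[-6,4.7,0,0,0,-0.12]]

```text
clock: 16.55
tool_pos: [0.5238, -0.1722, 0.215]
tcp_rot: [[-0.68, 0.733, 0.001], [0.733, 0.68, -0.003], [-0.003, -0.001, -1.0]]
ft_force: [2.6, -15.6, 2.5]
finger_gap: -0.0
```

```bash
python3 - <<'E'
from h import *
s,im=wrist('w13');print(s['clock'],s['tool_pos'],s['ft_force'])
E
```

```text
16.55 [ 0.52380424 -0.17217252  0.21496133] [  2.58331735 -15.5709324    2.49702113]
```

View pics/w13.png

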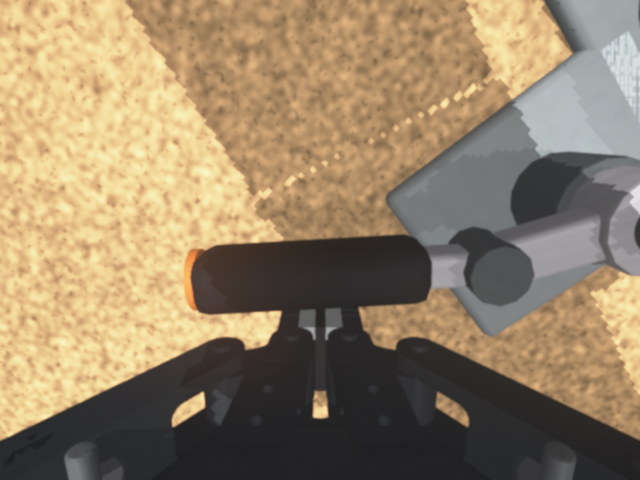

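```bash
cat > fold.py <<'E'
from h import *
import sys
def run(n):
    im=dict(np.load(n+'.npz'));P=cloud(im);hsv=cv2.cvtColor(im['frame'],cv2.COLOR_RGB2HSV)
    b=np.array([.5738,-.0735]); d=np.linalg.norm(P[...,:2]-b,axis=-1)
    m=(hsv[...,2]<75)&(P[...,2]>.067)&(P[...,2]<.076)&(d>.074)&(d<.152)
    m=m.astype(np.uint8);nn,l,st,ce=cv2.connectedComponentsWithStats(m);i=1+np.argmax(st[1:,4])
    q=P[l==i][:,:2]; vx,vy,x0,y0=cv2.fitLine(q.astype(np.float32),cv2.DIST_L2,0,.01,.01).ravel()
    a=np.arctan2(vy,vx); a=a if np.sin(a)<0 else a-np.pi
    # distance of line from bolt
    off=(b[0]-x0)*vy-(b[1]-y0)*vx
    print(n,len(q),st[i],'handle dir deg',np.degrees(a),'off mm',1000*off,'turn from start',np.radians(-87.8)-a)
    return a,off
for n in sys.argv[1:]:
    a,off=run(n); print('   fold est from offset', np.arcsin(abs(off)/.05))
E
python3 fold.py w9 w11 w12 w13
```

```text
w9 3057 [ 258  155  111   34 3057] handle dir deg -87.58787 off mm -0.8219169854960634 turn from start -0.0037023078146198873
   fold est from offset 0.01643908012527861
w11 12331 [  205   245   233    64 12331] handle dir deg -104.8062 off mm 1.4738576423742253 turn from start 0.2968142975625774
   fold est from offset 0.029481423312970385
w12 11858 [  204   245   228    80 11858] handle dir deg -126.17629 off mm -4.2112489115539855 turn from start 0.6697927464303752
   fold est from offset 0.084324877312695
w13 11570 [  199   247   227    78 11570] handle dir deg -134.01173 off mm -11.285214814876522 turn from start 0.8065470207986614
   fold est from offset 0.22766592714490685
```

Two estimates put the handle fold at 0.23 and 0.25 rad, mid-window. The bolt is tight at about 15 N. I'll back off and check.

servo_tool:
  moves:
    - [[7,-7,0,0,0,0],[14,-14,0,0,0,0],[14,-14,30,0,0,0],[14,-14,85,0,0,0],[14,-14,145,0,0,0]]

```text
clock: 17.23
tool_pos: [0.5379, -0.1845, 0.361]
tcp_rot: [[-0.683, 0.73, -0.001], [0.73, 0.683, 0.001], [0.002, -0.0, -1.0]]
ft_force: [1.3, -0.9, -0.4]
finger_gap: -0.0002
```

servo_tool:
  moves:
    - [[0,0,0,0,0,0],[0,0,0,0,0,0]]

```text
clock: 17.48
tool_pos: [0.5379, -0.1846, 0.3593]
tcp_rot: [[-0.683, 0.73, -0.001], [0.73, 0.683, 0.0], [0.001, -0.0, -1.0]]
ft_force: [-0.8, -0.3, 0.5]
finger_gap: 0.0002
```

```bash
python3 - <<'E'
from h import *
s,im=wrist('w14');print(s['clock'],s['tool_pos'],s['ft_force'],s['q'])
im=get_image('side');save('s14',im)
E
python3 fold.py w14
```

```text
17.475 [ 0.53787293 -0.18462153  0.35934011] [-0.78965118 -0.3140192   0.46826688] [ 0.43661083  0.76445592 -0.31911459  1.56453214  0.29029977  0.86024396
  0.76175509]
w14 2986 [ 257  159  111   34 2986] handle dir deg -134.09592 off mm -12.451679414031872 turn from start 0.8080163945016643
   fold est from offset 0.25168227782221764
```

View pics/w14.png

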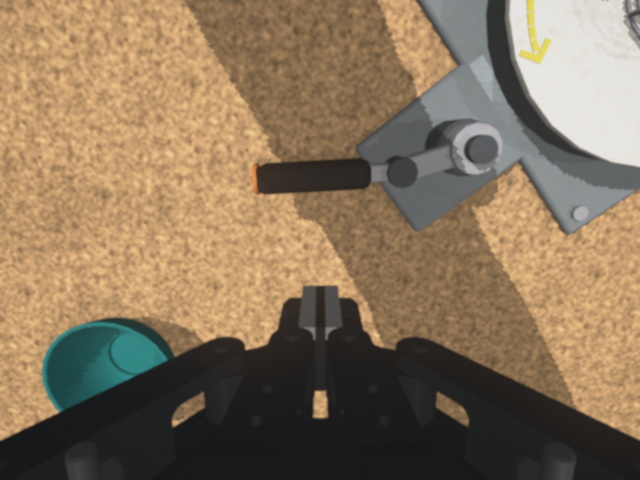

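View pics/s14.png

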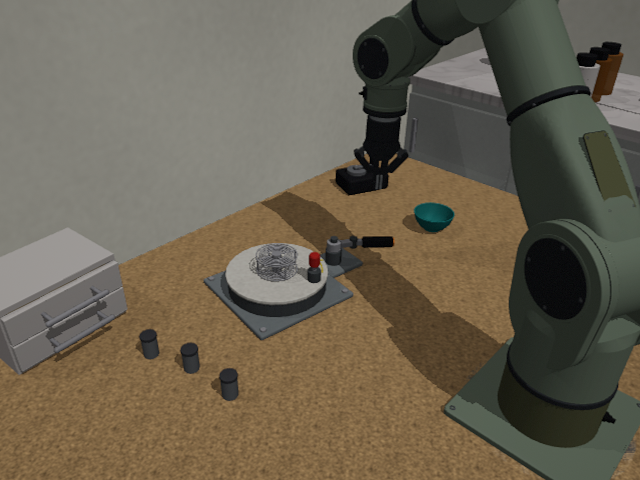

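The wrist view shows the handle (≈(310,175)) bent about 0.25 rad against the lever link, with its joint at (402,172) and the bolt at (482,149). In the side view the knob at (314,261) is down on its boss. The canisters at (150,344), (190,358), (229,384) and the bowl at (433,217) haven't moved. The arm is clear of everything.

```bash
python3 -c "
from h import *
print(job.sign_off())"
```

```text
the job is handed in; nothing more can be done
None
```

The turntable is locked at its next stop and the clamp bolt is tight with the handle broken over. I handed the job in at about 17.5 s; sign-off reports no verdict.

- **Turntable:** I pulled the pin up about 12.5 mm and swung the table to 0.7 rad. Then I let the pin ride on the plate and nudged it on until it dropped, at about 1.10 rad by camera. A further push met about 8.7 N without moving the table, and the knob top is back at its starting height (0.121 m).
- **Clamp lever:** The push took about 3 N until the force rose to 12–15 N, after roughly 0.56 rad of turn from the start. I kept pushing until the handle folded and stopped there.
- **Last checks:** After backing off, two camera estimates both put the fold at about 0.25 rad (allowed 0.12 to 0.40). While still pressing they had read 0.23 and 0.25. The canisters and bowl are in the same place in the side view, and the arm is clear of everything.
- **Disagreements:** The scene and side cameras differed by 5–15 mm on the spindle and bolt positions, so I worked from the wrist camera. The lever's own angle was judged by the force stop only, since its zero is not visible.

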